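# Open the touch-latch cupboard

## Robot

A 6-joint arm with a two-finger parallel gripper is mounted at the origin on a cart in front of the work surface, level with it; the furniture and walls round the work are solid. World frame = base frame: x ahead of the robot, y to its left, z up, the work surface at z = 0. Lengths are in mm, angles in rad, forces in N, time in s.
With the tool pointing down it reaches from about 325 to 900 mm from the base axis. Payload 3.5 kg.
Tool frame: the origin (TCP) lies between the finger pads; the fingertips stand 25 mm ahead of it and the grasp point (between the pads) lies 6 mm ahead of it; z points along the fingers, y is the direction in which the jaws open and shut (so a half turn about z gives the same grasp; the last joint's range is limited). The gripper opens to 85 mm and grips with 20 to 120 N. Pads are 22 mm wide; open, the fingers measure 114 mm over their backs; the gripper's body (76 mm by 85 mm) begins 54 mm behind the grasp point. The pads swing forward as they close: fully open they stand 13 mm farther back than shut.
Start: joints at [-1.397, 0.276, -0.026, 1.268, 0, 1.467], TCP at [170.787, -601.21, 256.313] pointing down, gripper open.
Joint ranges: [-3.12, 3.12], [-0.85, 1.88], [-1.08, 1.24], [-1.95, 2.15], [-1.57, 1.53], [-3.14, 3.14]. Speed limits (rad/s): [2.57, 2.57, 3.14, 3.14, 3.14, 3.14].

## Interface

Orientations are given as a 3x3 rotation matrix whose columns are the frame's x, y, z axes.
In Python, from workcell import state, capture, finish_job gives the robot as it stands.
- The arm moves only by the tool step_arm, never from a script. Its argument "motion" is a list of rows, each an object of numbers: "rx", "ry", "rz": the turn, a rotation vector about the tool's x, y, z in rad; "x", "y", "z": the shift along the tool's x, y, z in m; "jaw": the finger opening in m, from 0 to 0.0854. In form: [{"rx": .., "ry": .., "rz": .., "x": .., "y": .., "z": .., "jaw": ..}, ...]. A call has 1 to 20 rows; each row shifts and turns the pose as measured when the row begins, along the tool's axes as they then stand; what a row does not reach is not made up. A row lasts 1/8 s, in which the tool goes at most 62.5 mm and 10.7 degrees, less where a joint would pass 70% of its speed; a pose out of reach is approached as far as the arm can. A call with a gripper value outside its range is refused whole. The fingers move at their own pace and stop on an object; "newtons" is the grip in N (left out, the last holds). Time passes only in rows, so rows that do not move let the fingers close. It gives the time, the measured TCP pose, the force and the opening at its end, in the units of the state.
- state(): the state, without advancing time (a new reading comes with each control period).
- capture(name): name is "side" or "top"; returns a dict with "pixels" (480x640x3 uint8, blue, green, red), "fx", "fy", "cx", "cy" (pixels), "rvec" (rotation vector, rad) and "tvec" (3), from world to camera coordinates, as OpenCV has them. Camera axes: x right, y down, z forward; pixel columns grow to the right and rows downward; lengths in mm; the calibration is good to about 2 mm. A picture is of the moment at which its call begins. There is no depth.
- finish_job(): hands the job in, once; it reports no verdict.
The state is a dict: "t": time; "q": joint angles; "qd": joint speeds; "joint_efforts": joint torques, N m; "tool_pos": TCP position; "eef_rot": TCP orientation; "contact_force": force on the tool from outside, world axes, zero at the start; "wrist_torque": the same for the moment, N m; "width": finger opening in mm.
Only numpy, scipy, OpenCV 4.12 (cv2) and the standard library are available. Lean on these libraries where they do the work, as an engineer would, in place of code of your own. Each camera call takes 0.05 s, during which the arm holds its last target. There are 200 camera calls.

## Task

The small cupboard on the worktop has a handle-less door on a push-to-open catch: press the door in near its free edge and let go, so that the catch springs it ajar by itself, then swing it wide open, about square to the cupboard, with a finger behind it. The tin standing in front is in the door's way: before the door swings, push it along the worktop towards the right, clear of the door's swing, so that the door never touches it. Only push and press with the fingers: do not lift, tip or grip the tin, do not take the door between the fingers, and leave everything else where it is.

Things in the scene. Friction and masses are not known exactly. Their poses are not given: they have to be found in the camera images.
- cupboard: small white counter cupboard, fixed, 220 mm wide, 170 deep, 285 high, one framed door without handle, hinged at the left as the robot sees it. Origin: centre of its underside. x points from its front to its back, y left along the front, z up. Front plane of the carcass at x = -85 mm, outer face of the shut door at x = -106 mm
- door (a joint): door angle (rad): 0 shut, -0.024 pressed in to its stop, about 0.27 sprung ajar, 1.57 square, stop at 1.75; it swings out towards the robot, clockwise from above. Door 216 mm wide, 16 thick, from 20 to 283 mm above the worktop; damped hinges, it stays where it is left
- plunger (a joint): sprung plunger of the touch catch inside, 161 mm above the worktop, 26 mm in from the free edge: 0 caught, -0.004 m pressed, 0.042 m sprung out. Pressing the shut door's free edge in 4 to 5 mm, to its stop (7 to 10 N), and letting go frees it and it throws the door ajar; pressing the door fully home again can catch it again
- door_hinge (a point): point on the upright hinge line, at the door's top edge (283 mm above the worktop), in the plane of the door's inner face; does not move when the door turns
- door_edge (a point): free corner of the door: its top edge at the side away from the hinge, in the plane of the inner face, 216 mm from door_hinge; moves with the door
- door_press (a point): point on the door's outer face on the flat free-edge stile, 21 mm in from the free edge and 40 mm below the door's top edge; moves with the door
- tin: low round food tin, 75 mm across, 58 mm high, about 0.26 kg, standing on the worktop in front of the door, within its swing. Origin: centre of its underside, z up.
- mug: bystander, loose: white mug with a handle, 89x120x98 mm; origin at the centre of its underside. Leave it where it is.
- tape: bystander, loose: roll of black tape lying flat, 57 mm across, 19 mm high; origin at the centre of its underside. Leave it where it is.
- pliers: bystander, loose: red-handled pliers lying flat, 174x54x12 mm; origin at the centre of its underside. Leave it where it is.
- old_pull: bystander, loose: bright bar pull taken off the door, lying flat, 31x138x10 mm; origin at the centre of its underside. Leave it where it is.
- garlic: bystander, loose: garlic bulb, 56 mm; origin at the centre of its underside. Leave it where it is.
- screwdriver: bystander, loose: orange-handled screwdriver, 29x196x32 mm; origin at the centre of its underside. Leave it where it is.
Not all that is in view belongs to the job. What is shaped like the tin but black or pink is not meant.

How it is judged (in metres and radians):
On the way, in this order (a step that is already met when the one before it is completed fails the run):
1. the catch has sprung the door ajar and no finger touches it (value of joint plunger above 0.036 m and value of joint door between 0.19 and 0.6 rad and contact force between each of the fingers, the arm and door below 0.3 N), for 0.2 s.
2. the door is swung wide open (value of joint door above 1.3 rad), for 0.2 s.
At the end, for the whole second after the job is handed in: The door stands at rest, open by at least 1.3 rad (75 degrees), the catch's plunger is out, and the tin stands upright and at rest on the worktop, to the right of the cupboard's middle (by 50 mm or more) and clear of the door's swing (its axis more than 250 mm from the hinge line) (value of joint door above 1.3 rad and velocity of joint door below 0.05 rad/s and value of joint plunger above 0.036 m and horizontal distance between tin and door_hinge above 0.25 m and y of tin in the frame of cupboard below -0.05 m and height (world z) of tin below 0.008 m and angle between tin's own z axis and vertical below 0.1 rad and linear speed of tin below 0.02 m/s); the robot touches nothing.
It fails at once if the door or its catch touches the tin (contact force between tin and door above 0.3 N).
It fails at once if the tin is lifted or tipped (height (world z) of tin above 0.015 m or angle between tin's own z axis and vertical above 0.3 rad).
It fails at once if the tin is taken between the fingers (horizontal distance between the grasp point and tin below 0.02 m and height (world z) of the grasp point below 0.055 m and contact force between the fingers and tin above 0.5 N).
It fails at once if the door is taken between the fingers (x of the grasp point in the frame of door_edge between -0.013 and -0.003 m and y of the grasp point in the frame of door_edge between 0.003 and 0.21 m and height (world z) of the grasp point below 0.28 m).
It fails at once if a bystander is disturbed (distance of any of mug, tape, pliers, old_pull, garlic, screwdriver from where it was at the start of the episode above 0.03 m).
It also fails if it takes over 64 s, if anything falls off the work surface, if the arm or the gripper's body presses on something with over 40 N, if the wrist force passes 120 N, or if a joint passes its speed limit or range.

## Working session

There is one attempt and no reset: what is moved stays moved. The work goes in short steps, Python scripts to look and compute and a tool call to move; the robot and the scene stay as the last step left them, time stands still between calls to the robot, and variables do not carry over. Pictures are saved under pics/ and viewed, about 8 in all and at most 12, crops included, and the job is handed in when it is done.

Besides the shell and the picture viewer there is one more tool, called in YAML: its name, and indented under it one key for each argument. step_arm: Moves the arm, as the interface text tells. Its arguments: {"type":"object","properties":{"motion":{"type":"array"},"newtons":{"type":"number"}},"required":["motion"]}

```bash
ls; mkdir -p pics
cat > h.py <<'E'
import numpy as np, cv2, pickle
from workcell import state, capture
def snap(n,f):
    c=capture(n); cv2.imwrite(f'pics/{f}.png',c['pixels']); pickle.dump(c,open(f'pics/{f}.pkl','wb')); return c
def load(f): return pickle.load(open(f'pics/{f}.pkl','rb'))
def K(c): return np.array([[c['fx'],0,c['cx']],[0,c['fy'],c['cy']],[0,0,1.]])
def ray(c,u,v):
    R=cv2.Rodrigues(np.array(c['rvec'],float))[0]; t=np.array(c['tvec'],float).ravel()
    return -R.T@t, R.T@np.array([(u-c['cx'])/c['fx'],(v-c['cy'])/c['fy'],1])
def atz(c,u,v,z=0):
    o,d=ray(c,u,v); return o+d*(z-o[2])/d[2]
def proj(c,P): return cv2.projectPoints(np.array(P,float).reshape(-1,1,3),np.array(c['rvec'],float),np.array(c['tvec'],float),K(c),None)[0].reshape(-1,2)
E
python3 - <<'E'
from h import *
for n in('side','top'):
    c=snap(n,n+'0'); print(n,ray(c,c['cx'],c['cy']),c['fx'])
s=state();print(s)
E
```

```text
pics
side (array([  107.10414633, -1180.85382297,   817.64696549]), array([ 0.32158322,  0.82268666, -0.46879728])) 551.8980040334197
top (array([ 465.82894675,  -99.76464869, 1456.88564375]), array([ 0.05833724,  0.01646909, -0.99816108])) 552.7774195483005
{'t': 0.1, 'q': array([-1.39736236e+00,  2.77077829e-01, -2.77316225e-02,  1.26799869e+00,
       -2.28755717e-06,  1.46741680e+00]), 'qd': array([ 0.00025494, -0.00019499,  0.0027215 , -0.00116199,  0.00054443,
        0.00044381]), 'joint_efforts': array([ 8.46719231e-04, -4.46709967e+01,  2.96128410e+01,  8.51475023e-03,
       -1.05095444e-05,  3.05208360e-06]), 'tool_pos': array([ 170.69711844, -600.56467411,  255.26419727]), 'eef_rot': array([[ 9.61931204e-01,  2.73291487e-01, -3.49424309e-04],
       [ 2.73291633e-01, -9.61929185e-01,  1.98124235e-03],
       [ 2.05335228e-04, -2.00131358e-03, -9.99997976e-01]]), 'contact_force': array([0.3015268 , 0.39509178, 0.48558532]), 'wrist_torque': array([-0.04280261, -0.02132791,  0.00793913]), 'width': 85.12073978377404}
```

View pics/side0.png

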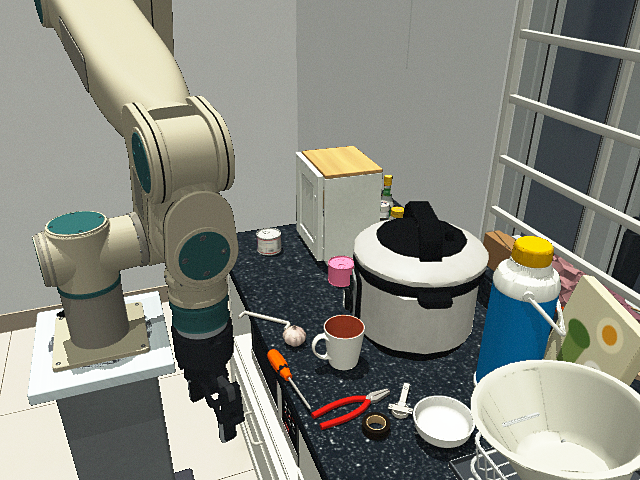

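View pics/top0.png

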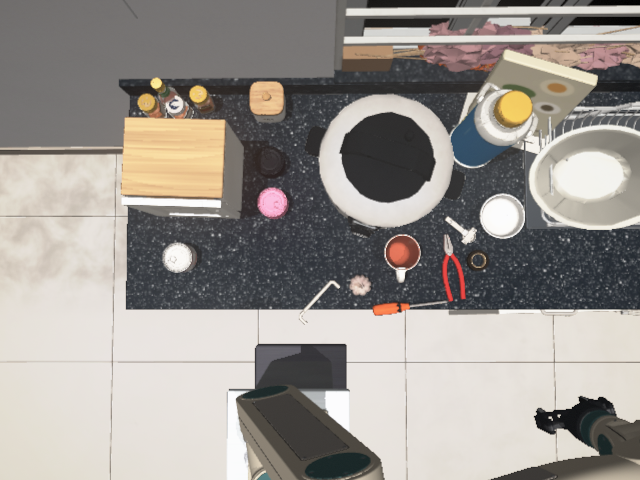

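Side view: white tin at about (269,241) left in front of the cupboard (297–382, 148–258), with the pink can at (341,271). Top view: tin at (180,257), cupboard roof (122–224, 118–205), bar pull at (320,300), pink can (272,203). I'll enlarge the left part for exact pixels.

Run:
```python
import cv2
a=cv2.imread('pics/top0.png')[100:320,110:350]; cv2.imwrite('pics/topc.png',cv2.resize(a,None,fx=2.7,fy=2.7,interpolation=cv2.INTER_CUBIC))
b=cv2.imread('pics/side0.png')[135:335,225:405]; cv2.imwrite('pics/sidec.png',cv2.resize(b,None,fx=3,fy=3,interpolation=cv2.INTER_CUBIC))
```

```text
(no output)
```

View pics/topc.png

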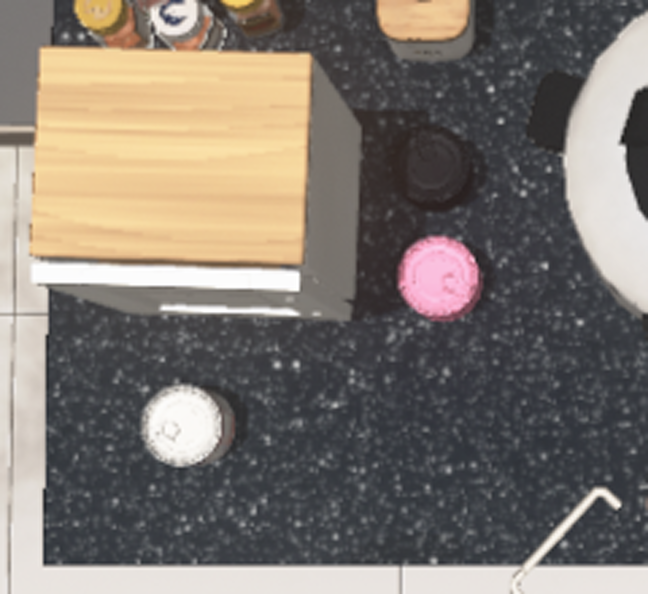

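View pics/sidec.png

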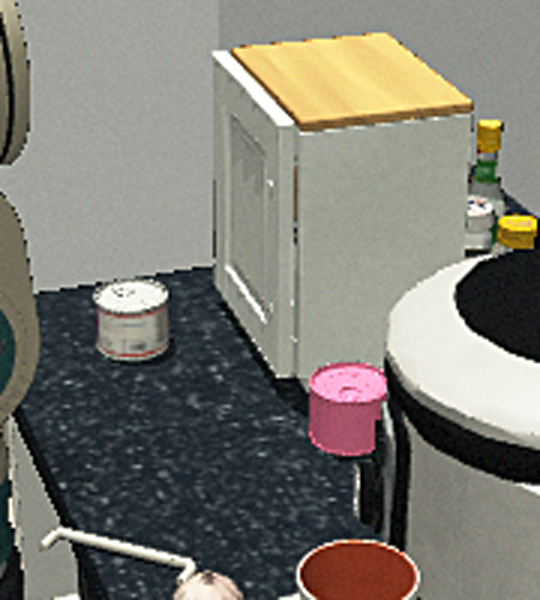

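Crop (top, scale 2.7, offset 110,100): roof corners (40,47), (311,54), (302,263), (31,255); door's outer top edge (35,285)–(299,290); tin top centre (181,425); pink can (440,278); bar pull ends (603,490), (515,590). Side crop: the tin's base front is at about (133,360), door's free top corner outside (277,125).

Run:
```python
from h import *
np.set_printoptions(precision=1,suppress=True)
c=load('top0'); f=lambda u,v,z:atz(c,(u+.5)/2.7-.5+110,(v+.5)/2.7-.5+100,z)
for n,u,v,z in [('BL',40,47,285),('BR',311,54,285),('FR',302,263,285),('FL',31,255,285),('doL',35,285,283),('doR',299,290,283),('tin',181,425,58),('pink',440,278,58),('black',437,165,58),('pull1',603,490,10),('pull2',515,590,10),('ctrFront',400,565,0),('ctrLeft',45,450,0)]: print(n,f(u,v,z))
print('mug',atz(c,402,248,98),'garlic',atz(c,360,285,30),'potL',atz(c,320,160,150),'pothandle',atz(c,362,229,100))
s=load('side0'); g=lambda u,v,z:atz(s,(u+.5)/3-.5+225,(v+.5)/3-.5+135,z)
for n,u,v,z in [('tin',132,296,58),('pink',348,384,58),('roofFR',302,127,285),('roofBR',472,105,285),('roofFL',234,50,285),('doR',278,125,283),('doL',215,53,283)]: print('S',n,g(u,v,z))
```

```text
BL [796.2 333.8 285. ]
BR [788.9 116.  285. ]
FR [621.  121.9 285. ]
FL [628.4 338.1 285. ]
doL [604.7 335.2 283. ]
doR [599.8 124.5 283. ]
tin [498.3 277.9  58. ]
pink [636.2  34.2  58. ]
black [743.9  37.2  58. ]
pull1 [ 435.4 -119.4   10. ]
pull2 [339.5 -34.2  10. ]
ctrFront [362.9  78.1   0. ]
ctrLeft [475.5 427.2   0. ]
mug [ 518.  -287.8   98. ] garlic [ 425.8 -188.4   30. ] potL [726.9 -87.7 150. ] pothandle [ 565.  -189.9  100. ]
S tin [495.4 269.8  58. ]
S pink [632.4  30.6  58. ]
S roofFR [612.7 104.4 285. ]
S roofBR [780.5 104.4 285. ]
S roofFL [625.4 325.1 285. ]
S doR [596.2 121.  283. ]
S doL [606.4 328.2 283. ]
```

step_arm:
  motion:
    - {"rz":-0.185,"jaw":0.045}
    - {"rz":-0.185,"jaw":0.045}
    - {"rz":-0.185,"jaw":0.045}
    - {"rz":-0.185,"jaw":0.045}
    - {"rz":-0.185,"jaw":0.045}
    - {"rz":-0.185,"jaw":0.045}
    - {"rz":-0.184,"jaw":0.045}
    - {"x":0.04,"y":0.045}
    - {"x":0.04,"y":0.045}
    - {"x":0.04,"y":0.045}
    - {"x":0.04,"y":0.045}
    - {"x":0.04,"y":0.045}
    - {"x":0.05}

```text
invalid input at $.motion[0]: expected keys rx, ry, rz, x, y, z, jaw
```

step_arm:
  motion:
    - {"rx":0,"ry":0,"rz":-0.185,"x":0,"y":0,"z":0,"jaw":0.045}
    - {"rx":0,"ry":0,"rz":-0.185,"x":0,"y":0,"z":0,"jaw":0.045}
    - {"rx":0,"ry":0,"rz":-0.185,"x":0,"y":0,"z":0,"jaw":0.045}
    - {"rx":0,"ry":0,"rz":-0.185,"x":0,"y":0,"z":0,"jaw":0.045}
    - {"rx":0,"ry":0,"rz":-0.185,"x":0,"y":0,"z":0,"jaw":0.045}
    - {"rx":0,"ry":0,"rz":-0.185,"x":0,"y":0,"z":0,"jaw":0.045}
    - {"rx":0,"ry":0,"rz":-0.185,"x":0,"y":0,"z":0,"jaw":0.045}
    - {"rx":0,"ry":0,"rz":0,"x":0.04,"y":0.045,"z":0,"jaw":0.045}
    - {"rx":0,"ry":0,"rz":0,"x":0.04,"y":0.045,"z":0,"jaw":0.045}
    - {"rx":0,"ry":0,"rz":0,"x":0.04,"y":0.045,"z":0,"jaw":0.045}
    - {"rx":0,"ry":0,"rz":0,"x":0.04,"y":0.045,"z":0,"jaw":0.045}
    - {"rx":0,"ry":0,"rz":0,"x":0.04,"y":0.045,"z":0,"jaw":0.045}

```text
t: 1.6
tool_pos: [393.3, -389.7, 249.0]
eef_rot: [[-0.014, 1.0, -0.003], [1.0, 0.014, 0.014], [0.014, -0.003, -1.0]]
contact_force: [1.3, -1.0, -0.1]
width: 45.1
```

step_arm:
  motion:
    - {"rx":0,"ry":0,"rz":0,"x":0.06,"y":0.004,"z":0,"jaw":0.045}
    - {"rx":0,"ry":0,"rz":0,"x":0.06,"y":0.008,"z":0,"jaw":0.045}
    - {"rx":0,"ry":0,"rz":0,"x":0.06,"y":0.01,"z":0,"jaw":0.045}
    - {"rx":0,"ry":0,"rz":0,"x":0.06,"y":0.01,"z":0,"jaw":0.045}
    - {"rx":0,"ry":0,"rz":0,"x":0.06,"y":0.01,"z":0,"jaw":0.045}
    - {"rx":0,"ry":0,"rz":0,"x":0.06,"y":0.01,"z":0,"jaw":0.045}
    - {"rx":0,"ry":0,"rz":0,"x":0.06,"y":0.01,"z":0,"jaw":0.045}
    - {"rx":0,"ry":0,"rz":0,"x":0.06,"y":0.01,"z":0,"jaw":0.045}
    - {"rx":0,"ry":0,"rz":0,"x":0.06,"y":0.01,"z":0,"jaw":0.045}
    - {"rx":0,"ry":0,"rz":0,"x":0.06,"y":0.01,"z":0,"jaw":0.045}
    - {"rx":0,"ry":0,"rz":0,"x":0.06,"y":0.01,"z":0,"jaw":0.045}
    - {"rx":0,"ry":0,"rz":0,"x":0.06,"y":0.01,"z":0,"jaw":0.045}

```text
t: 3.1
tool_pos: [493.9, 352.1, 255.4]
eef_rot: [[-0.015, 1.0, -0.002], [1.0, 0.015, 0.013], [0.013, -0.002, -1.0]]
contact_force: [1.1, -1.3, 1.0]
width: 44.7
```

step_arm:
  motion:
    - {"rx":0,"ry":0,"rz":0,"x":0.004,"y":0.002,"z":0.05,"jaw":0.045}
    - {"rx":0,"ry":0,"rz":0,"x":0,"y":0,"z":0.05,"jaw":0.045}
    - {"rx":0,"ry":0,"rz":0,"x":0,"y":0,"z":0.05,"jaw":0.045}
    - {"rx":0,"ry":0,"rz":0,"x":0,"y":0,"z":0.04,"jaw":0.045}
    - {"rx":0,"ry":0,"rz":0,"x":0,"y":0,"z":0.015,"jaw":0.045}
    - {"rx":0,"ry":0,"rz":0,"x":0,"y":0,"z":0,"jaw":0.045}

```text
t: 3.85
tool_pos: [496.1, 365.8, 44.2]
eef_rot: [[-0.023, 1.0, -0.001], [1.0, 0.023, 0.015], [0.015, -0.0, -1.0]]
contact_force: [-0.1, 0.6, 0.2]
width: 45.2
```

Run:
```python
from h import *
c=snap('top','top1'); d=snap('side','side1')
a=cv2.resize(c['pixels'][140:320,110:310],None,fx=2,fy=2); b=cv2.resize(d['pixels'][135:315,205:405],None,fx=2,fy=2)
cv2.imwrite('pics/m1.png',np.hstack([a,b]))
```

```text
(no output)
```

View pics/m1.png

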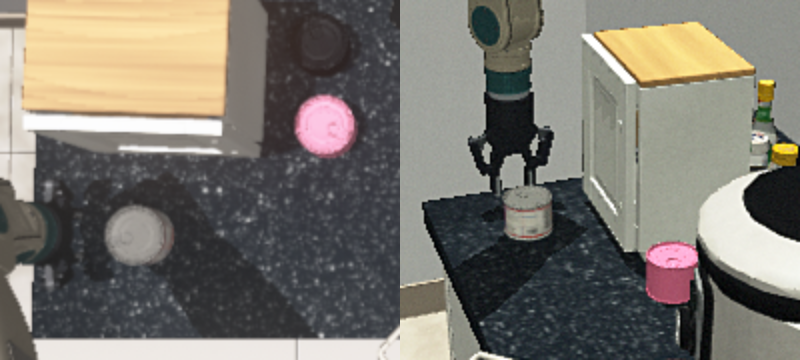

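Fingers stand left of the tin, straddling its middle; tin upright at crop (140,235). Pushing to the right.

step_arm:
  motion:
    - {"rx":0,"ry":0,"rz":0.023,"x":-0.005,"y":0,"z":0.008,"jaw":0.045}
    - {"rx":0,"ry":0,"rz":0,"x":-0.01,"y":0,"z":0,"jaw":0.045}
    - {"rx":0,"ry":0,"rz":0,"x":-0.01,"y":0,"z":0,"jaw":0.045}
    - {"rx":0,"ry":0,"rz":0,"x":-0.01,"y":0,"z":0,"jaw":0.045}
    - {"rx":0,"ry":0,"rz":0,"x":-0.01,"y":0,"z":0,"jaw":0.045}
    - {"rx":0,"ry":0,"rz":0,"x":-0.01,"y":0,"z":0,"jaw":0.045}
    - {"rx":0,"ry":0,"rz":0,"x":-0.01,"y":0,"z":0,"jaw":0.045}
    - {"rx":0,"ry":0,"rz":0,"x":-0.01,"y":0,"z":0,"jaw":0.045}
    - {"rx":0,"ry":0,"rz":0,"x":-0.01,"y":0,"z":0,"jaw":0.045}
    - {"rx":0,"ry":0,"rz":0,"x":-0.01,"y":0,"z":0,"jaw":0.045}

```text
t: 5.2
tool_pos: [502.1, 268.6, 41.8]
eef_rot: [[0.001, 1.0, 0.013], [1.0, -0.001, 0.025], [0.025, 0.013, -1.0]]
contact_force: [-0.6, 2.0, 1.7]
width: 44.9
```

step_arm:
  motion:
    - {"rx":0,"ry":0,"rz":0,"x":-0.012,"y":-0.001,"z":0,"jaw":0.045}
    - {"rx":0,"ry":0,"rz":0,"x":-0.012,"y":-0.001,"z":0,"jaw":0.045}
    - {"rx":0,"ry":0,"rz":0,"x":-0.012,"y":-0.001,"z":0,"jaw":0.045}
    - {"rx":0,"ry":0,"rz":0,"x":-0.012,"y":-0.001,"z":0,"jaw":0.045}
    - {"rx":0,"ry":0,"rz":0,"x":-0.012,"y":-0.001,"z":0,"jaw":0.045}
    - {"rx":0,"ry":0,"rz":0,"x":-0.012,"y":-0.001,"z":0,"jaw":0.045}
    - {"rx":0,"ry":0,"rz":0,"x":-0.012,"y":-0.001,"z":0,"jaw":0.045}
    - {"rx":0,"ry":0,"rz":0,"x":-0.012,"y":-0.001,"z":0,"jaw":0.045}
    - {"rx":0,"ry":0,"rz":0,"x":-0.012,"y":-0.001,"z":0,"jaw":0.045}
    - {"rx":0,"ry":0,"rz":0,"x":-0.01,"y":0,"z":0,"jaw":0.045}
    - {"rx":0,"ry":0,"rz":0,"x":-0.008,"y":0,"z":0,"jaw":0.045}
    - {"rx":0,"ry":0,"rz":0,"x":-0.006,"y":0,"z":0,"jaw":0.045}

```text
t: 6.7
tool_pos: [493.0, 127.9, 38.8]
eef_rot: [[0.001, 1.0, 0.014], [1.0, -0.002, 0.028], [0.028, 0.014, -1.0]]
contact_force: [-0.9, 2.6, 2.4]
width: 45.1
```

Run:
```python
from h import *
c=snap('top','top2'); d=snap('side','side2')
a=cv2.resize(c['pixels'][140:320,110:310],None,fx=2,fy=2); b=cv2.resize(d['pixels'][135:315,205:405],None,fx=2,fy=2)
cv2.imwrite('pics/m2.png',np.hstack([a,b]))
```

```text
(no output)
```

View pics/m2.png

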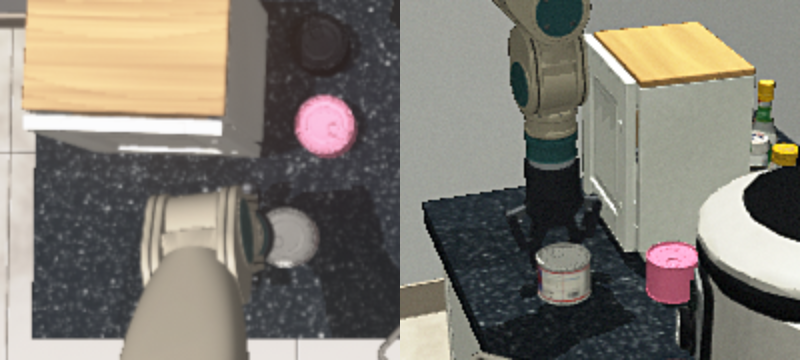

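Tin now at about top px (255,258), i.e. y≈78 mm, upright, roughly 285 mm from the hinge line. Backing off, rising, closing the jaws and turning the thin side of the fingers to the door.

step_arm:
  motion:
    - {"rx":0,"ry":0,"rz":0,"x":0.02,"y":0,"z":0,"jaw":0.045}
    - {"rx":0,"ry":0,"rz":0,"x":0.04,"y":0,"z":0,"jaw":0.045}
    - {"rx":0,"ry":0,"rz":0,"x":0.01,"y":0,"z":-0.05,"jaw":0.045}
    - {"rx":0,"ry":0,"rz":0,"x":0,"y":0,"z":-0.055,"jaw":0.045}
    - {"rx":0,"ry":0,"rz":0,"x":0,"y":0,"z":-0.055,"jaw":0}
    - {"rx":0,"ry":0,"rz":0,"x":0,"y":0,"z":-0.055,"jaw":0}
    - {"rx":0,"ry":-0.02,"rz":-0.175,"x":0,"y":0,"z":0,"jaw":0}
    - {"rx":0,"ry":0,"rz":-0.175,"x":0,"y":0,"z":0,"jaw":0}
    - {"rx":0,"ry":0,"rz":-0.175,"x":0,"y":0,"z":0,"jaw":0}
    - {"rx":0,"ry":0,"rz":-0.175,"x":0,"y":0,"z":0,"jaw":0}
    - {"rx":0,"ry":0,"rz":-0.175,"x":0,"y":0,"z":0,"jaw":0}
    - {"rx":0,"ry":0,"rz":-0.175,"x":0,"y":0,"z":0,"jaw":0}
    - {"rx":0,"ry":0,"rz":-0.175,"x":0,"y":0,"z":0,"jaw":0}
    - {"rx":0,"ry":0,"rz":-0.175,"x":0,"y":0,"z":0,"jaw":0}
    - {"rx":0,"ry":0,"rz":-0.175,"x":0,"y":0,"z":0,"jaw":0}

```text
t: 8.68
tool_pos: [481.2, 185.0, 249.7]
eef_rot: [[-0.999, -0.054, -0.009], [-0.053, 0.998, -0.031], [0.01, -0.03, -0.999]]
contact_force: [0.2, -0.4, -0.7]
width: 0.2
```

Run:
```python
from h import *
s=state();print(s['tool_pos'],s['contact_force'],s['q'])
c=snap('top','top3'); d=snap('side','side3')
a=cv2.resize(c['pixels'][140:320,110:310],None,fx=2,fy=2); b=cv2.resize(d['pixels'][135:315,205:405],None,fx=2,fy=2)
cv2.imwrite('pics/m3.png',np.hstack([a,b]))
```

```text
[481.22855124 184.97676479 249.70997036] [ 0.19277242 -0.43680398 -0.71733361] [ 0.25590955  0.09866459 -0.257293    1.23111073 -0.02764619  0.20262043]
```

View pics/m3.png

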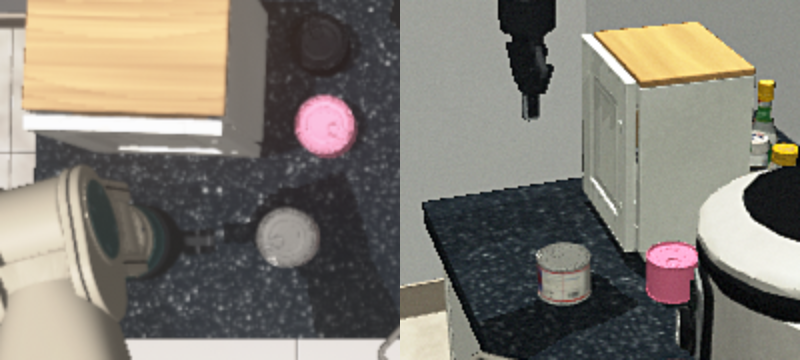

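Run:
```python
from h import *
p=atz(load('top3'),254,258.8,58); q=atz(load('side3'),205+(564-400)/2,135+257/2,58); print(p,q)
H=np.array([620,335]); print(np.hypot(*(p[:2]-H)),np.hypot(*(q[:2]-H)))
```

```text
[493.35241338  81.19015947  58.        ] [492.10041763  76.64259739  58.        ]
283.6530386662852 288.2825881871431
```

step_arm:
  motion:
    - {"rx":-0.03,"ry":0.009,"rz":0.02,"x":0,"y":-0.02,"z":-0.01,"jaw":0}
    - {"rx":0,"ry":0,"rz":0,"x":-0.03,"y":-0.022,"z":0,"jaw":0}
    - {"rx":0,"ry":0,"rz":0,"x":-0.03,"y":0,"z":0,"jaw":0}
    - {"rx":0,"ry":0,"rz":0,"x":-0.02,"y":0,"z":0,"jaw":0}
    - {"rx":0,"ry":0,"rz":0,"x":0,"y":0,"z":0,"jaw":0}

```text
t: 9.4
tool_pos: [562.4, 142.1, 255.9]
eef_rot: [[-1.0, -0.01, -0.025], [-0.01, 1.0, -0.006], [0.025, -0.006, -1.0]]
contact_force: [0.4, -0.4, 0.0]
width: -0.1
```

step_arm:
  motion:
    - {"rx":0,"ry":-0.025,"rz":0,"x":-0.008,"y":0,"z":0,"jaw":0}
    - {"rx":0,"ry":0,"rz":0,"x":-0.005,"y":0,"z":0,"jaw":0}
    - {"rx":0,"ry":0,"rz":0,"x":-0.003,"y":0,"z":0,"jaw":0}
    - {"rx":0,"ry":0,"rz":0,"x":0,"y":0,"z":0,"jaw":0}

```text
t: 9.9
tool_pos: [576.6, 142.4, 255.3]
eef_rot: [[-1.0, -0.008, -0.001], [-0.008, 1.0, -0.007], [0.001, -0.007, -1.0]]
contact_force: [-0.1, -0.9, 0.1]
width: -0.0
```

step_arm:
  motion:
    - {"rx":0,"ry":0,"rz":0,"x":-0.003,"y":0,"z":0,"jaw":0}
    - {"rx":0,"ry":0,"rz":0,"x":-0.003,"y":0,"z":0,"jaw":0}
    - {"rx":0,"ry":0,"rz":0,"x":-0.003,"y":0,"z":0,"jaw":0}

```text
t: 10.28
tool_pos: [585.3, 142.5, 255.5]
eef_rot: [[-1.0, -0.008, -0.002], [-0.008, 1.0, -0.007], [0.002, -0.007, -1.0]]
contact_force: [-4.4, 0.4, 1.1]
width: -0.3
```

step_arm:
  motion:
    - {"rx":0,"ry":0,"rz":0,"x":-0.002,"y":0,"z":0,"jaw":0}
    - {"rx":0,"ry":0,"rz":0,"x":-0.002,"y":0,"z":0,"jaw":0}

```text
t: 10.52
tool_pos: [586.4, 142.5, 254.8]
eef_rot: [[-1.0, -0.008, -0.009], [-0.008, 1.0, -0.008], [0.009, -0.007, -1.0]]
contact_force: [-4.8, -0.0, 1.9]
width: -0.0
```

step_arm:
  motion:
    - {"rx":0,"ry":0,"rz":0,"x":-0.005,"y":0,"z":0,"jaw":0}
    - {"rx":0,"ry":0,"rz":0,"x":-0.005,"y":0,"z":0,"jaw":0}

```text
t: 10.78
tool_pos: [589.4, 142.4, 253.4]
eef_rot: [[-1.0, -0.008, -0.026], [-0.008, 1.0, -0.008], [0.026, -0.008, -1.0]]
contact_force: [-17.5, 0.0, 6.1]
width: 0.1
```

step_arm:
  motion:
    - {"rx":0,"ry":0,"rz":0,"x":0.06,"y":0,"z":0,"jaw":0}
    - {"rx":0,"ry":0,"rz":0,"x":0.06,"y":0,"z":0,"jaw":0}
    - {"rx":0,"ry":0,"rz":0,"x":0,"y":0,"z":-0.04,"jaw":0}
    - {"rx":0,"ry":0,"rz":0,"x":0,"y":0,"z":-0.04,"jaw":0}
    - {"rx":0,"ry":0,"rz":0,"x":0,"y":0,"z":0,"jaw":0}
    - {"rx":0,"ry":0,"rz":0,"x":0,"y":0,"z":0,"jaw":0}

```text
t: 11.52
tool_pos: [462.2, 140.4, 325.3]
eef_rot: [[-0.999, -0.009, -0.049], [-0.008, 1.0, -0.012], [0.049, -0.012, -0.999]]
contact_force: [0.4, -0.1, -0.2]
width: 0.2
```

Run:
```python
from h import *
s=state();print(s['tool_pos'],s['contact_force'],s['q'])
c=snap('top','top4'); d=snap('side','side4')
a=cv2.resize(c['pixels'][140:320,110:310],None,fx=2,fy=2); b=cv2.resize(d['pixels'][135:315,205:405],None,fx=2,fy=2)
cv2.imwrite('pics/m4.png',np.hstack([a,b]))
```

```text
[462.15493929 140.40402959 325.3362229 ] [ 0.43819934 -0.06696045 -0.2229206 ] [ 0.16339822  0.02638246 -0.17610941  1.41867088 -0.00430444  0.15509583]
```

View pics/m4.png

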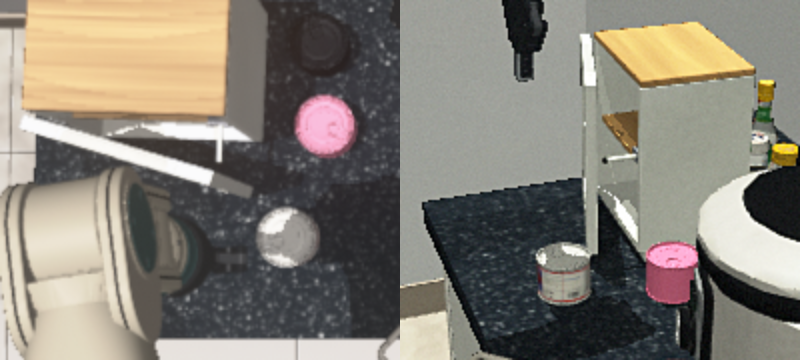

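Door is ajar (free edge top at crop (212,180)), plunger out at (220,145), tin untouched at (288,238). Measuring the gap, then going over the door.

Run:
```python
from h import *
c=load('top4'); f=lambda u,v,z:atz(c,110+u/2,140+v/2,z)
for n,u,v in [('hingeouter',22,128),('edge_in',217,173),('edge_out',208,184),('roofFR',225,114)]: print(n,f(u,v,283))
```

```text
hingeouter [607.38068382 338.77703477 283.        ]
edge_in [558.10692899 128.3506918  283.        ]
edge_out [546.36629756 137.89767171 283.        ]
roofFR [621.46478673 120.24611671 283.        ]
```

step_arm:
  motion:
    - {"rx":0,"ry":-0.045,"rz":0,"x":0,"y":0,"z":-0.02,"jaw":0}
    - {"rx":0,"ry":0,"rz":0,"x":-0.04,"y":0.006,"z":0,"jaw":0}
    - {"rx":0,"ry":0,"rz":0,"x":-0.045,"y":0.006,"z":0,"jaw":0}
    - {"rx":0,"ry":0,"rz":0,"x":-0.03,"y":0.006,"z":0,"jaw":0}
    - {"rx":0,"ry":0,"rz":0,"x":-0.008,"y":0,"z":0,"jaw":0}
    - {"rx":0,"ry":0,"rz":0,"x":0,"y":0,"z":0,"jaw":0}

```text
t: 12.38
tool_pos: [589.0, 160.3, 349.7]
eef_rot: [[-1.0, -0.009, 0.005], [-0.009, 1.0, -0.012], [-0.005, -0.012, -1.0]]
contact_force: [-1.4, -0.1, -0.0]
width: 0.2
```

step_arm:
  motion:
    - {"rx":0,"ry":0,"rz":0,"x":-0.005,"y":0,"z":0.03,"jaw":0}
    - {"rx":0,"ry":0,"rz":0,"x":0,"y":0,"z":0.03,"jaw":0}
    - {"rx":0,"ry":0,"rz":0,"x":0,"y":0,"z":0.02,"jaw":0}
    - {"rx":0,"ry":0,"rz":0,"x":0,"y":0,"z":0,"jaw":0}

```text
t: 12.88
tool_pos: [590.7, 158.9, 271.3]
eef_rot: [[-1.0, -0.009, 0.008], [-0.009, 1.0, -0.012], [-0.008, -0.012, -1.0]]
contact_force: [-0.4, -1.3, 0.7]
width: 0.1
```

step_arm:
  motion:
    - {"rx":0,"ry":0,"rz":0.15,"x":0,"y":0,"z":0,"jaw":0}
    - {"rx":0,"ry":0,"rz":0.15,"x":0.003,"y":0,"z":0,"jaw":0}
    - {"rx":0,"ry":0,"rz":0,"x":0.006,"y":0,"z":0,"jaw":0}
    - {"rx":0,"ry":0,"rz":0,"x":0.006,"y":0,"z":0,"jaw":0}
    - {"rx":0,"ry":0,"rz":0.06,"x":0.01,"y":0,"z":0,"jaw":0}
    - {"rx":0,"ry":0,"rz":0.06,"x":0.01,"y":0,"z":0,"jaw":0}

```text
t: 13.62
tool_pos: [555.8, 169.4, 277.7]
eef_rot: [[-0.914, 0.405, 0.017], [0.404, 0.914, -0.012], [-0.02, -0.004, -1.0]]
contact_force: [1.0, -1.0, -0.2]
width: -0.2
```

step_arm:
  motion:
    - {"rx":0,"ry":0,"rz":0.08,"x":0.014,"y":0,"z":0.005,"jaw":0}
    - {"rx":0,"ry":0,"rz":0.08,"x":0.014,"y":0,"z":0.003,"jaw":0}
    - {"rx":0,"ry":0,"rz":0.08,"x":0.014,"y":0,"z":0.003,"jaw":0}
    - {"rx":0,"ry":0,"rz":0.08,"x":0.014,"y":0,"z":0.002,"jaw":0}

```text
t: 14.12
tool_pos: [508.7, 197.8, 269.3]
eef_rot: [[-0.737, 0.675, 0.029], [0.675, 0.738, -0.013], [-0.03, 0.01, -1.0]]
contact_force: [-2.2, -1.2, 9.0]
width: 0.2
```

step_arm:
  motion:
    - {"rx":0,"ry":-0.02,"rz":0,"x":0.0,"y":0,"z":0,"jaw":0}

```text
t: 14.25
tool_pos: [508.2, 198.1, 270.3]
eef_rot: [[-0.738, 0.673, 0.045], [0.673, 0.74, -0.027], [-0.051, 0.011, -0.999]]
contact_force: [-0.1, 0.5, -0.2]
width: -0.5
```

Run:
```python
from h import *
s=state();print(s['tool_pos'],s['contact_force'],s['wrist_torque'])
c=snap('top','top5'); d=snap('side','side5')
a=cv2.resize(c['pixels'][140:320,110:310],None,fx=2,fy=2); b=cv2.resize(d['pixels'][135:315,205:405],None,fx=2,fy=2)
cv2.imwrite('pics/m5.png',np.hstack([a,b]))
```

```text
[508.23242745 198.08051316 270.34953154] [-0.09787309  0.54827405 -0.23572833] [0.02610358 0.04255371 0.04793824]
```

View pics/m5.png

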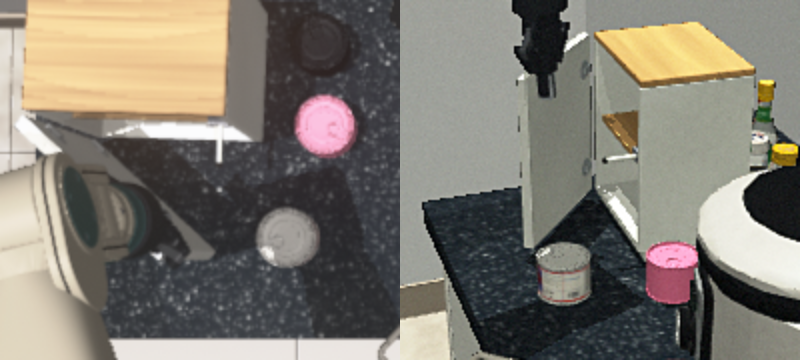

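The door follows the finger (about 0.75 rad), tin unmoved and clear. Continuing the arc.

step_arm:
  motion:
    - {"rx":0,"ry":0.03,"rz":0.08,"x":0.013,"y":0,"z":0,"jaw":0}
    - {"rx":0,"ry":0.02,"rz":0.08,"x":0.0145,"y":0,"z":0.001,"jaw":0}
    - {"rx":0,"ry":0,"rz":0.08,"x":0.0145,"y":0,"z":0.002,"jaw":0}
    - {"rx":0,"ry":0,"rz":0.08,"x":0.0145,"y":0,"z":0.002,"jaw":0}
    - {"rx":0,"ry":0,"rz":0.08,"x":0.0145,"y":0,"z":0.002,"jaw":0}

```text
t: 14.98
tool_pos: [467.0, 251.4, 268.9]
eef_rot: [[-0.41, 0.912, 0.017], [0.912, 0.41, 0.006], [-0.002, 0.018, -1.0]]
contact_force: [-2.6, -2.9, 9.5]
width: 0.1
```

step_arm:
  motion:
    - {"rx":0,"ry":0,"rz":0.08,"x":0.0145,"y":0,"z":0.001,"jaw":0}
    - {"rx":0,"ry":0,"rz":0.08,"x":0.0145,"y":0,"z":0.001,"jaw":0}
    - {"rx":0,"ry":0,"rz":0.08,"x":0.0145,"y":0,"z":0.001,"jaw":0}
    - {"rx":0,"ry":0,"rz":0.08,"x":0.0145,"y":0,"z":0.001,"jaw":0}
    - {"rx":0,"ry":0,"rz":0.04,"x":0.008,"y":0,"z":0,"jaw":0}
    - {"rx":0,"ry":0,"rz":0,"x":0,"y":0,"z":0,"jaw":0}
    - {"rx":0,"ry":0,"rz":0,"x":0,"y":0,"z":0,"jaw":0}

```text
t: 15.85
tool_pos: [448.9, 314.5, 268.9]
eef_rot: [[-0.059, 0.998, 0.018], [0.998, 0.059, 0.003], [0.002, 0.018, -1.0]]
contact_force: [0.2, -0.1, 0.4]
width: 0.4
```

step_arm:
  motion:
    - {"rx":0,"ry":0,"rz":0,"x":-0.015,"y":0,"z":0,"jaw":0}
    - {"rx":0,"ry":0,"rz":0,"x":-0.025,"y":0,"z":0,"jaw":0}
    - {"rx":0,"ry":0,"rz":0,"x":0,"y":0,"z":-0.05,"jaw":0}
    - {"rx":0,"ry":0,"rz":0,"x":0,"y":0,"z":-0.05,"jaw":0}
    - {"rx":0,"ry":0,"rz":0,"x":-0.03,"y":-0.02,"z":-0.02,"jaw":0}
    - {"rx":0,"ry":0,"rz":0,"x":0,"y":0,"z":0,"jaw":0}
    - {"rx":0,"ry":0,"rz":0,"x":0,"y":0,"z":0,"jaw":0}

```text
t: 16.73
tool_pos: [428.6, 233.0, 387.3]
eef_rot: [[-0.057, 0.998, 0.01], [0.998, 0.057, -0.004], [-0.005, 0.009, -1.0]]
contact_force: [-0.8, -0.2, 0.4]
width: -0.3
```

Run:
```python
from h import *
s=state();print(s['tool_pos'],s['contact_force'],s['qd'])
c=snap('top','top6'); d=snap('side','side6')
a=cv2.resize(c['pixels'][140:340,110:310],None,fx=2,fy=2); b=cv2.resize(d['pixels'][135:335,205:405],None,fx=2,fy=2)
cv2.imwrite('pics/m6.png',np.hstack([a,b]))
```

```text
[428.63039686 233.00143439 387.33808443] [-0.79227852 -0.24198875  0.44055284] [-0.01520924 -0.01680454 -0.00544346  0.01014167 -0.00451669 -0.00682917]
```

View pics/m6.png

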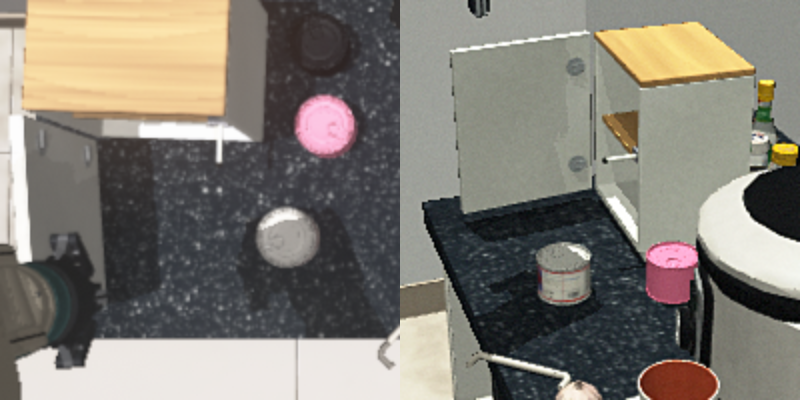

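The door stands about square, the plunger is out at (219,145), the tin is upright at (288,238) and the gripper is clear. Handing in.

```bash
python3 -c "
from workcell import finish_job
print(finish_job())"
```

```text
the job is handed in; nothing more can be done
None
```

I finished the task and handed it in after about 17 s of the 64 s allowed. The interface gives no verdict, so the results below are my own checks.

- **Tin:** I pushed it about 195 mm to the right, with both fingers half open behind it. It stands upright at about (493, 79) mm. That is about 285 mm from the hinge line (limit 250) and about 150 mm to the right of the cupboard's middle (limit 50). Its place in the pictures did not change once I had pushed it.
- **Catch:** I pressed the door near its free edge until it reached its stop, then pulled the finger back quickly. The picture showed the door ajar by about 0.28 rad with the plunger out and the gripper clear. The reading at the end of the press was 17.5 N, above the stated 7–10 N but well under the force limits.
- **Door:** I swung it with closed fingers lowered behind it from above. From the finger's path it stands at about 1.48 rad, and the last picture shows it about square.
- **Last checks:** The plunger is out, the gripper is clear of everything, and the contact force is about zero. The last crops show the two look-alike tins and the garlic in place. I did not measure the other bystanders again.

Two readings did not quite agree. The side and top cameras differed by 3–8 mm in y at the start. While the door was swinging, I twice read about 9 N upward on the tool; the next reading after each was near zero.

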